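# Pack a coat-rack knob set and scrap the split one

## Task

First get rid of the split blue knob: push it through the sprung red flap of the grey scrap box and let it fall inside, before any knob goes into the tray. Then stand the sound blue, the yellow and the round green knob upright in the plywood kit tray, each in the compartment whose floor has its colour. Leave the square-headed green knob and the yellow knob with the black hole in its top standing where they are.

Things in the scene. Friction and masses are not known exactly. Their poses are not given: they have to be found in the camera images.
- knob_blue: Loose upright wooden coat knob, 50 mm tall, about 45 g: round foot 38 mm across, 10 mm thick; neck 26 mm; round flat head 44 mm across from 32 to 50 mm up (grip it there, any yaw). Origin: centre of the underside, z up. Blue, plain sound top. To be packed. At the start all knobs and small bench things (others under 30 mm tall) are at least 35 mm apart.
- knob_yellow: Loose upright wooden coat knob, 50 mm tall, about 45 g: round foot 38 mm across, 10 mm thick; neck 26 mm; round flat head 44 mm across from 32 to 50 mm up (grip it there, any yaw). Origin: centre of the underside, z up. Yellow all over, plain sound top. To be packed.
- knob_green: Loose upright wooden coat knob, 50 mm tall, about 45 g: round foot 38 mm across, 10 mm thick; neck 26 mm; round flat head 44 mm across from 32 to 50 mm up (grip it there, any yaw). Origin: centre of the underside, z up. Green all over, plain round top. To be packed.
- knob_split: Loose upright wooden coat knob, 50 mm tall, about 45 g: round foot 38 mm across, 10 mm thick; neck 26 mm; round flat head 44 mm across from 32 to 50 mm up (grip it there, any yaw). Origin: centre of the underside, z up. Blue, but with a black split 6 mm wide right across its top and down the head's sides, a bare pale patch beside it. The reject.
- knob_square: Look-alike to leave: green knob with a SQUARE head 42 x 42 mm, 50 mm tall. Loose. Origin: centre of the underside.
- knob_bored: Look-alike to leave: yellow knob with a black hole 24 mm wide in its round top, 44 mm across, 50 mm tall. Loose. Origin: centre of the underside.
- pad_blue: Fixed square pad 64 x 64 x 3 mm on a compartment floor of the plywood tray; origin: centre of its underside, 6 mm above the bench. Compartment: 68 x 68 mm inside, centred on the pad and square to it, wall rims 18 mm above the bench. Blue: place of the sound blue knob. The three pads lie in a row along their x axes, 74 mm apart, in varying order.
- pad_yellow: Fixed square pad 64 x 64 x 3 mm on a compartment floor of the plywood tray; origin: centre of its underside, 6 mm above the bench. Compartment: 68 x 68 mm inside, centred on the pad and square to it, wall rims 18 mm above the bench. Yellow: place of the plain yellow knob. Walls are 6 mm thick.
- pad_green: Fixed square pad 64 x 64 x 3 mm on a compartment floor of the plywood tray; origin: centre of its underside, 6 mm above the bench. Compartment: 68 x 68 mm inside, centred on the pad and square to it, wall rims 18 mm above the bench. Green: place of the round green knob. The knob's underside comes to rest 9 mm above the bench.
- scrap_box: Fixed grey box 150 (x) x 140 (y) x 140 mm tall; origin: centre of underside. Mouth in its top: x -67 to +30, y -64 to +64 mm, shut by a red flap (top at 139 mm) hinged at x = +30. Pressed from above, it swings down into the box against a weak spring (under 0.5 N) and springs shut. A knob pressed 45 mm down at x = -20, y = 0 and let go slides off its free edge (x = -67) into the box.
There are look-alikes about, which are no part of the job. There is more than one size of the scrap_box; the job needs the middle-sized.

How it is judged:
On the way, in this order (a step that is already met when the one before it is completed fails the run):
1. the split knob lies in the scrap box while no sound knob is in the tray yet (x of knob_split in the frame of scrap_box between -0.07 and 0.07 m and y of knob_split in the frame of scrap_box between -0.065 and 0.065 m and z of knob_split in the frame of scrap_box between 0 and 0.065 m and horizontal distance between each of knob_blue, knob_yellow, knob_green and pad_blue above 0.05 m and horizontal distance between each of knob_blue, knob_yellow, knob_green and pad_yellow above 0.05 m and horizontal distance between each of knob_blue, knob_yellow, knob_green and pad_green above 0.05 m), for 0.2 s.
2. the three sound knobs stand in the compartments of their colours (x of knob_blue in the frame of pad_blue between -0.018 and 0.018 m and y of knob_blue in the frame of pad_blue between -0.018 and 0.018 m and z of knob_blue in the frame of pad_blue below 0.008 m and angle between each of knob_blue, knob_yellow, knob_green's own z axis and vertical below 0.12 rad and linear speed of each of knob_blue, knob_yellow, knob_green below 0.02 m/s and x of knob_yellow in the frame of pad_yellow between -0.018 and 0.018 m and y of knob_yellow in the frame of pad_yellow between -0.018 and 0.018 m and z of knob_yellow in the frame of pad_yellow below 0.008 m and x of knob_green in the frame of pad_green between -0.018 and 0.018 m and y of knob_green in the frame of pad_green between -0.018 and 0.018 m and z of knob_green in the frame of pad_green below 0.008 m), for 0.2 s.
At the end, for the whole second after the job is handed in: Sound blue, yellow and round green knobs upright (0.12 rad) and at rest on the pad of their own colour, within 18 mm of its centre along each of its axes; split knob at rest in the scrap box below the flap; square-headed and bored knobs upright within 20 mm of where they were (all of step 2 and x of knob_split in the frame of scrap_box between -0.07 and 0.07 m and y of knob_split in the frame of scrap_box between -0.065 and 0.065 m and z of knob_split in the frame of scrap_box between 0 and 0.065 m and linear speed of knob_split below 0.02 m/s and distance of each of knob_square, knob_bored from where it was at the start of the episode below 0.02 m and angle between each of knob_square, knob_bored's own z axis and vertical below 0.12 rad); the robot touches nothing.
It fails at once if a look-alike is moved by more than 20 mm or knocked over (distance of any of knob_square, knob_bored from where it was at the start of the episode above 0.02 m or angle between any of knob_square, knob_bored's own z axis and vertical above 0.5 rad).
It also fails if it takes over 110 s, if anything falls off the work surface, if the arm or the gripper's body presses on something with over 40 N, if the wrist force passes 120 N, or if a joint passes its speed limit or range.

## Robot

A 6-joint arm with a two-finger parallel gripper is mounted at the origin on the work surface. World frame = base frame: x ahead of the robot, y to its left, z up, the work surface at z = 0. Lengths are in m, angles in rad, forces in N, time in s.
With the tool pointing down it reaches from about 0.3 to 0.95 m from the base axis. Payload 3.1 kg.
Tool frame: the origin (TCP) lies midway between the tips of the shut fingers; the grasp point (between the pads) lies 19 mm behind it; z points along the fingers, y is the line along which they close (so a half turn about z gives the same grasp; the last joint's range is limited). The gripper opens to 85 mm and grips with 20 to 120 N. Pads are 22 mm wide; open, the fingers measure 114 mm over their backs; the gripper's body (76 mm by 85 mm) begins 54 mm behind the grasp point. The pads swing forward as they close: fully open they stand 13 mm farther back than shut.
Start: joints at [-1.348, 0.308, 1.634, -0, 1.2, -0.07], TCP at [0.18, -0.598, 0.231] pointing down, gripper open.
Joint ranges: [-3.06, 3.06], [-0.79, 1.96], [0.05, 2.63], [-1.19, 4.34], [0.05, 2.64], [-2.94, 2.94]. Speed limits (rad/s): [2.79, 2.79, 3.14, 3.14, 3.14, 3.14].

## Interface

Orientations are given as a rotation vector (axis times angle).
In Python, from workcell import bot, viewer, sign_off gives the robot as it stands.
- The arm moves only by the tool jog_arm, never from a script. Its argument "motion" is a list of rows, each a list of 7 numbers: the turn, a rotation vector about the tool's x, y, z in rad, then the shift along the tool's x, y, z in m, then the opening, from 0 (shut) to 1 (fully open). In form: [[wx, wy, wz, tx, ty, tz, hand], ...]. A call has 1 to 12 rows; each row is the pose to reach, as a shift and turn from the pose commanded when the call began, along the tool's axes at that moment; what a row does not reach only later rows make up. A row lasts 1/10 s, in which the tool goes at most 50 mm and 8.59 degrees, less where a joint would pass 70% of its speed; a pose out of reach is approached as far as the arm can. A call with a gripper value outside its range is refused whole. The fingers move at their own pace and stop on an object; "grip_force" is the grip in N (left out, the last holds). Time passes only in rows, so rows that repeat a pose let the fingers close. It gives the time, the measured TCP pose, the force, the opening and the grip force at its end, in the units of the state.
- bot.observe(): the state, without advancing time (a new reading comes with each control period).
- viewer.camera(name): name is "side" or "top"; returns a dict with "color" (480x640x3 uint8, red, green, blue), "fx", "fy", "cx", "cy" (pixels), "R" (3x3) and "t" (3): a world point X has camera coordinates R X + t. Camera axes: x right, y down, z forward; pixel columns grow to the right and rows downward; lengths in m; the calibration is good to about 2 mm. A picture is of the moment at which its call begins. There is no depth.
- sign_off(): hands the job in; it is judged then, once.
The state is a dict: "t": time; "qpos": joint angles; "joint_velocities": joint speeds; "effort": joint torques, N m; "ee_pos": TCP position; "eef_rot": TCP orientation; "ft_force": force on the tool from outside, world axes, zero at the start; "ft_torque": the same for the moment, N m; "finger_gap": opening from 0.0 (shut) to 1.0 (fully open); "finger_force": force on a finger pad.
Only numpy, scipy, OpenCV 4.12 (cv2) and the standard library are available. Lean on these libraries where they do the work, as an engineer would, in place of code of your own. Each camera call takes 0.05 s, during which the arm holds its last target. There are 200 camera calls.

## Working session

There is one attempt and no reset: what is moved stays moved. The work goes in short steps, Python scripts to look and compute and a tool call to move; the robot and the scene stay as the last step left them, time stands still between calls to the robot, and variables do not carry over. Pictures are saved under pics/ and viewed, at most 14 in all, crops included, and the job is handed in when it is done.

Besides the shell and the picture viewer there is one more tool, called as name(argument=value, ...), one argument or row to a line, values as JSON. jog_arm: Moves the arm, as the interface text tells. Its arguments: {"type":"object","properties":{"motion":{"type":"array"},"grip_force":{"type":"number"}},"required":["motion"]}

```bash
mkdir -p pics
cat > h.py <<'E'
import numpy as np, cv2
from workcell import bot, viewer, sign_off
def snap(name, fn):
    c=viewer.camera(name); cv2.imwrite(f'pics/{fn}.png',c['color'][:,:,::-1]); 
    np.savez(f'pics/{fn}.npz',**{k:np.asarray(c[k]) for k in c}); return c
def load(fn): return dict(np.load(f'pics/{fn}.npz'))
def ray(c,u,v,z):
    R=np.array(c['R']);t=np.array(c['t']); o=-R.T@t
    d=R.T@np.array([(u-c['cx'])/c['fx'],(v-c['cy'])/c['fy'],1.])
    return o+d*(z-o[2])/d[2]
def proj(c,X):
    p=np.array(c['R'])@np.asarray(X)+np.array(c['t']); return c['fx']*p[0]/p[2]+c['cx'],c['fy']*p[1]/p[2]+c['cy']
E
python3 - <<'E'
from h import *
for n in('top','side'):
    c=snap(n,n+'0'); print(n,c['fx'],c['fy'],c['cx'],c['cy'],-np.array(c['R']).T@c['t']); print(np.round(c['R'],3))
print(bot.observe())
E
```

```text
top 453.28342844095954 453.28342844095954 311.2796076568627 243.97857386730544 [ 0.41665214 -0.00268002  0.96133365]
[[ 0.004 -1.     0.017]
 [-0.999 -0.004 -0.041]
 [ 0.041 -0.017 -0.999]]
side 551.0042572309471 551.0042572309471 318.550316730672 237.00805635597396 [0.63898179 0.81669655 1.15655551]
[[-0.974  0.227 -0.005]
 [ 0.185  0.779 -0.599]
 [-0.132 -0.585 -0.801]]
{'t': 0.1, 'qpos': array([-1.34770913e+00,  3.08939635e-01,  1.63505865e+00, -4.51677064e-06,
        1.19973212e+00, -6.96908968e-02]), 'joint_velocities': array([-0.00204555, -0.00158908, -0.00114248, -0.00140878,  0.00036756,
        0.00089837]), 'effort': array([-8.02614213e-04, -4.16408157e+01, -2.77644610e+01, -1.52128487e-04,
        4.07339758e-03, -8.80563846e-06]), 'ee_pos': array([ 0.18019353, -0.59767079,  0.23014871]), 'eef_rot': array([-3.10588221e+00, -4.57945630e-01,  2.63708838e-04]), 'ft_force': array([ 0.1318224 , -0.71250745, -0.53769216]), 'ft_torque': array([-0.02891808,  0.00432777,  0.00533731]), 'finger_force': 0.0, 'finger_gap': 1.0018261656435485}
```

View pics/top0.png

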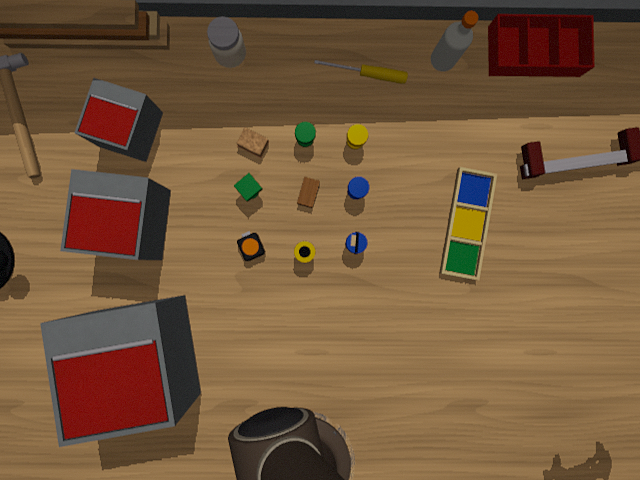

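View pics/side0.png

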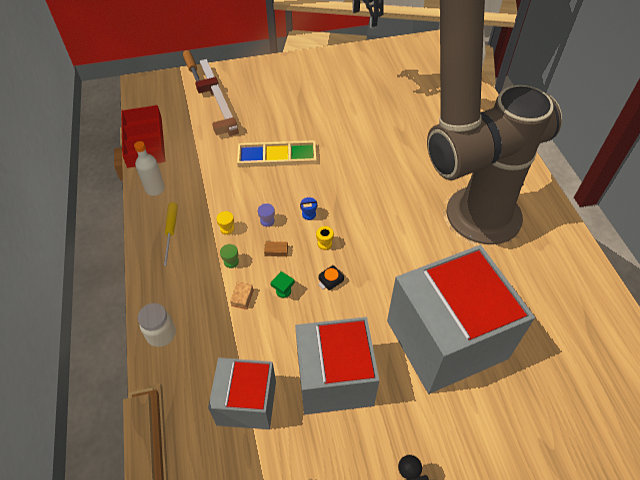

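The top view shows split (356,243), sound blue (358,188), yellow (357,135), green (305,133), square (248,187), bored (304,252). The tray pads are blue, yellow and green at (475,189), (468,224) and (462,260). The middle box's flap is at (105,222), with its hinge on the upper side.

Run:
```python
from h import *
c=load('top0'); hsv=cv2.cvtColor(c['color'],cv2.COLOR_RGB2HSV)
def blob(h0,h1,pt,r,z,smin=130,hull=False):
    m=cv2.inRange(hsv,(h0,smin,50),(h1,255,255)); k=np.zeros_like(m); cv2.circle(k,pt,r,255,-1); m&=k
    cs,_=cv2.findContours(m,cv2.RETR_EXTERNAL,cv2.CHAIN_APPROX_NONE)
    p=np.vstack([q for q in cs if cv2.contourArea(q)>8])
    return p
for n,h,pt in[('split',(100,130),(356,243)),('blue',(100,130),(358,188)),('yellow',(22,35),(357,135)),('green',(45,80),(305,133)),('square',(45,80),(248,187)),('bored',(22,35),(304,252))]:
    p=blob(*h,pt,20,.05); (u,v),r=cv2.minEnclosingCircle(p); X=ray(c,u,v,.047)
    print(n,(round(u,1),round(v,1),round(r,1)),np.round(X,4))
P={}
for n,h,pt in[('padB',(100,130),(475,189)),('padY',(22,35),(468,224)),('padG',(45,80),(462,260))]:
    p=blob(*h,pt,28,.009); b=cv2.boxPoints(cv2.minAreaRect(p)); w=np.array([ray(c,*q,.009)[:2] for q in b]); P[n]=w.mean(0)
    print(n,np.round(w.mean(0),4),[round(float(np.linalg.norm(w[i]-w[i-1])),4) for i in range(2)])
print(P['padG']-P['padB'],np.linalg.norm(P['padG']-P['padB']),np.degrees(np.arctan2(*(P['padG']-P['padB'])[::-1])))
for pt in[(110,120),(103,224),(110,385)]:
    m=cv2.inRange(hsv,(0,150,80),(8,255,255)); _,l=cv2.connectedComponents(m)
    p=cv2.findContours((l==l[pt[1],pt[0]]).astype('u1'),0,1)[0][0]; p=cv2.approxPolyDP(p,5,True)[:,0]
    w=np.array([ray(c,*q,.139) for q in p])[:,:2]
    print('flap',p.tolist(),np.round(w,4).tolist(),np.round(np.linalg.norm(w-np.roll(w,1,0),axis=1),4), np.round(w.mean(0),4))
```

```text
split (356.0, 242.5, 10.6) [ 0.4573 -0.1087  0.047 ]
blue (357.3, 187.7, 11.3) [ 0.5689 -0.1114  0.047 ]
yellow (356.4, 136.1, 12.7) [ 0.6748 -0.1096  0.047 ]
green (304.7, 131.8, 10.6) [ 0.6829 -0.004   0.047 ]
square (247.5, 186.5, 13.6) [0.5698 0.1114 0.047 ]
bored (304.3, 251.4, 10.7) [ 0.439  -0.0041  0.047 ]
padB [ 0.5733 -0.3641] [0.0626, 0.0621]
padY [ 0.501  -0.3506] [0.0635, 0.065]
padG [ 0.4276 -0.3374] [0.0623, 0.063]
[-0.14566582  0.02667431] 0.1480879790467889 169.62297545318947
flap [[91, 97], [79, 131], [125, 145], [137, 110]] [[0.7168, 0.3864], [0.6539, 0.4066], [0.6289, 0.323], [0.6936, 0.3025]] [0.087  0.0661 0.0873 0.0679] [0.6733 0.3546]
flap [[72, 196], [66, 247], [134, 254], [140, 202]] [[0.535, 0.4162], [0.4428, 0.4246], [0.4307, 0.3028], [0.5249, 0.2939]] [0.1228 0.0926 0.1224 0.0946] [0.4834 0.3594]
flap [[154, 341], [53, 361], [65, 438], [167, 419]] [[0.2752, 0.2642], [0.2397, 0.4423], [0.1048, 0.4177], [0.1376, 0.2388]] [0.1399 0.1816 0.1371 0.1819] [0.1893 0.3408]
```

jog_arm(
  motion=[
    [0,0,0.293,0.406,-0.388,0.1,1],
    [0,0,0.293,0.406,-0.388,0.1,1],
    [0,0,0.293,0.406,-0.388,0.1,1],
    [0,0,0.293,0.406,-0.388,0.1,1],
    [0,0,0.293,0.406,-0.388,0.1,1],
    [0,0,0.293,0.406,-0.388,0.1,1],
    [0,0,0.293,0.406,-0.388,0.1,1],
    [0,0,0.293,0.406,-0.388,0.1,1],
    [0,0,0.293,0.406,-0.388,0.1,1],
    [0,0,0.293,0.406,-0.388,0.1,1],
    [0,0,0.293,0.406,-0.388,0.1,1],
    [0,0,0.293,0.406,-0.388,0.1,1],
  ],
  grip_force=40,
)

```text
t: 1.3
ee_pos: [0.4576, -0.1061, 0.1303]
eef_rot: [-3.14, -0.005, 0.002]
ft_force: [-0.5, -0.8, 0.5]
finger_gap: 1.001
finger_force: 0.0
```

jog_arm(
  motion=[
    [0,0,0,0,0.002,0.05,1],
    [0,0,0,0,0.002,0.09,1],
    [0,0,0,0,0.002,0.108,1],
    [0,0,0,0,0.002,0.108,1],
    [0,0,0,0,0.002,0.108,0.3],
    [0,0,0,0,0.002,0.108,0.3],
    [0,0,0,0,0.002,0.108,0.3],
    [0,0,0,0,0.002,0.108,0.3],
    [0,0,0,0,0.002,0.108,0.3],
    [0,0,0,0,0.002,0.108,0.3],
    [0,0,0,0,0.002,0.108,0.3],
    [0,0,0,0,0.002,0.108,0.3],
  ],
)

```text
t: 2.5
ee_pos: [0.4586, -0.1123, 0.0251]
eef_rot: [3.141, -0.001, 0.005]
ft_force: [-1.2, 1.6, 5.7]
finger_gap: 0.502
finger_force: 40.4
```

jog_arm(
  motion=[
    [0,0,0,0,0,-0.04,0.3],
    [0,0,0,0,0,-0.09,0.3],
    [0,0,0,0,0,-0.14,0.3],
    [0,0,0,0,0,-0.19,0.3],
    [0,0,0,0,0,-0.22,0.3],
    [0,0,0,0.003,-0.03,-0.22,0.3],
    [0,0,0,0.006,-0.07,-0.22,0.3],
    [0,0,0,0.008,-0.11,-0.22,0.3],
    [0,0,0,0.01,-0.15,-0.22,0.3],
    [0,0,0,0.013,-0.19,-0.22,0.3],
    [0,0,0,0.016,-0.23,-0.22,0.3],
    [0,0,0,0.018,-0.26,-0.22,0.3],
  ],
)

```text
t: 3.7
ee_pos: [0.4751, 0.1504, 0.2441]
eef_rot: [-3.141, -0.001, -0.003]
ft_force: [0.1, 0.4, -0.8]
finger_gap: 0.501
finger_force: 40.9
```

Run:
```python
from h import *
snap('side','side1'); o=bot.observe(); print(o['ee_pos'],o['finger_gap'],o['finger_force'])
```

```text
[0.47538907 0.15403302 0.24423055] 0.49873039079151005 41.004762053489685
```

View pics/side1.png

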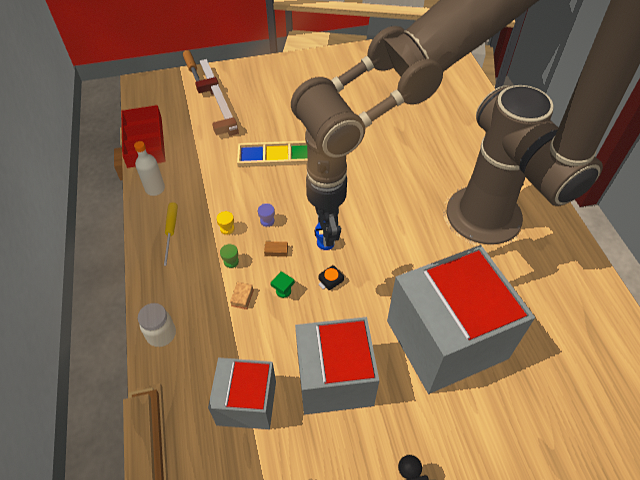

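The split knob is held in the gripper at pixel (322,235). I'll move on to the middle box.

jog_arm(
  motion=[
    [0,0,0,0.002,-0.05,0,0.3],
    [0,0,0,0.003,-0.1,0,0.3],
    [0,0,0,0.005,-0.15,0,0.3],
    [0,0,0,0.0065,-0.205,0,0.3],
    [0,0,0,0.0065,-0.205,0,0.3],
    [0,0,0,0.0065,-0.205,0.02,0.3],
    [0,0,0,0.0065,-0.205,0.04,0.3],
    [0,0,0,0.0065,-0.205,0.06,0.3],
    [0,0,0,0.0065,-0.205,0.075,0.3],
    [0,0,0,0.0065,-0.205,0.09,0.3],
    [0,0,0,0.0065,-0.205,0.1,0.3],
    [0,0,0,0.0065,-0.205,0.11,0.3],
  ],
)

```text
t: 4.95
ee_pos: [0.4821, 0.3531, 0.133]
eef_rot: [-3.141, 0.001, -0.001]
ft_force: [-0.8, 0.5, 0.1]
finger_gap: 0.501
finger_force: 41.3
```

jog_arm(
  motion=[
    [0,0,0,0,-0.004,0.007,0.3],
    [0,0,0,0,-0.004,0.014,0.3],
    [0,0,0,0,-0.004,0.014,0.3],
    [0,0,0,0,-0.004,0.014,0.75],
    [0,0,0,0,-0.004,0.014,0.75],
    [0,0,0,0,-0.004,0.014,0.75],
    [0,0,0,0,-0.004,0.014,0.75],
    [0,0,0,0,-0.004,0.014,0.75],
    [0,0,0,0,-0.004,0.014,0.75],
    [0,0,0,0,-0.004,0.014,0.75],
  ],
)

```text
t: 5.95
ee_pos: [0.4818, 0.3573, 0.1194]
eef_rot: [-3.141, 0.0, -0.0]
ft_force: [-0.6, 0.7, -0.3]
finger_gap: 0.748
finger_force: 0.1
```

Run:
```python
from h import *
c=snap('side','side2'); o=bot.observe(); print(o['ee_pos'],o['finger_gap'],o['finger_force'],o['ft_force'])
cv2.imwrite('pics/side2c.png',cv2.resize(c['color'][230:430,230:430,::-1],None,fx=2.5,fy=2.5))
```

```text
[0.48175237 0.35726727 0.11933031] 0.7500663572972993 0.0843057012718873 [-0.28622915 -0.08251096  0.21718236]
```

View pics/side2c.png

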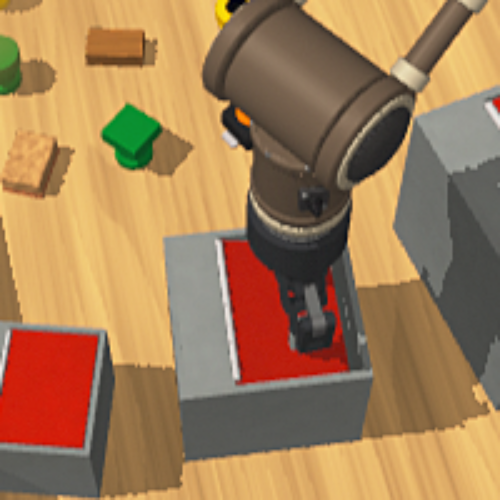

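The flap is pressed under the fingers at crop (310,330), and no blue shows. I'll retract and check.

jog_arm(
  motion=[
    [0,0,0,0,0,-0.03,0.75],
    [0,0,0,0,0,-0.07,0.75],
    [0,0,0,0,0,-0.12,0.75],
    [0,0,0,0.01,0.05,-0.12,0.75],
    [0,0,0,0.02,0.1,-0.12,0.75],
    [0,0,0,0.03,0.15,-0.12,0.75],
    [0,0,0,0.04,0.2,-0.12,0.75],
    [0,0,0,0.05,0.25,-0.12,1],
    [0,0,0,0.06,0.3,-0.12,1],
    [0,0,0,0.07,0.35,-0.12,1],
    [0,0,0,0.08,0.4,-0.12,1],
    [0,0,0,0.088,0.45,-0.12,1],
  ],
)

```text
t: 7.2
ee_pos: [0.5683, -0.0864, 0.2394]
eef_rot: [-3.141, 0.001, -0.001]
ft_force: [1.5, 0.1, 0.2]
finger_gap: 1.001
finger_force: 0.0
```

Run:
```python
from h import *
c=snap('side','side3'); o=bot.observe(); print(o['ee_pos'],o['finger_gap'],o['finger_force'],o['ft_force'])
```

```text
[ 0.56959597 -0.09453085  0.2396252 ] 0.9997916673461354 0.0 [ 1.24722589 -4.75674546  0.58455886]
```

View pics/side3.png

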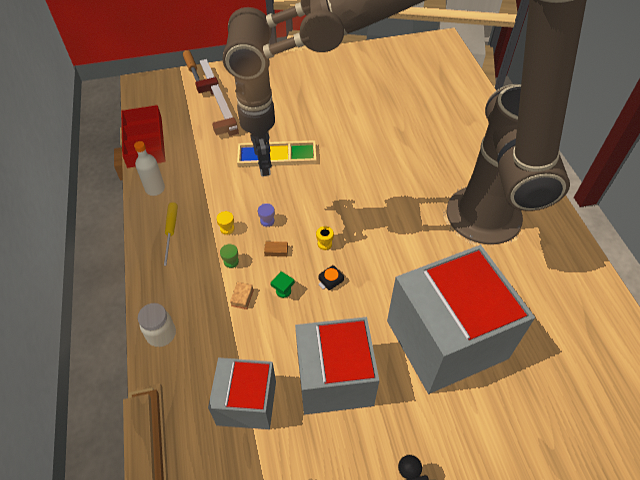

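The split knob is gone and the middle flap is shut at (347,350). Next is the blue knob.

jog_arm(
  motion=[
    [0,0,0,0,0.017,0.05,1],
    [0,0,0,0,0.017,0.1,1],
    [0,0,0,0,0.017,0.15,1],
    [0,0,0,0,0.017,0.19,1],
    [0,0,0,0,0.017,0.216,1],
    [0,0,0,0,0.017,0.216,1],
    [0,0,0,0,0.017,0.216,0.3],
    [0,0,0,0,0.017,0.216,0.3],
    [0,0,0,0,0.017,0.216,0.3],
    [0,0,0,0,0.017,0.216,0.3],
    [0,0,0,0,0.017,0.216,0.3],
    [0,0,0,0,0.017,0.216,0.3],
  ],
)

```text
t: 8.45
ee_pos: [0.5708, -0.102, 0.0262]
eef_rot: [3.14, -0.0, 0.009]
ft_force: [-0.8, -0.2, 6.3]
finger_gap: 0.499
finger_force: 40.9
```

jog_arm(
  motion=[
    [0,0,0,0,0,-0.03,0.3],
    [0,0,0,0,0,-0.07,0.3],
    [0,0,0,0,0.03,-0.1,0.3],
    [0,0,0,0.002,0.08,-0.1,0.3],
    [0,0,0,0.002,0.13,-0.1,0.3],
    [0,0,0,0.002,0.18,-0.1,0.3],
    [0,0,0,0.002,0.22,-0.1,0.3],
    [0,0,0,0.002,0.262,-0.1,0.3],
    [0,0,0,0.002,0.262,-0.1,0.3],
    [0,0,0,0.002,0.262,-0.1,0.3],
    [0,0,0,0.002,0.262,-0.1,0.3],
  ],
)

```text
t: 9.55
ee_pos: [0.5699, -0.362, 0.1232]
eef_rot: [-3.14, -0.0, 0.001]
ft_force: [0.1, -0.1, -0.6]
finger_gap: 0.502
finger_force: 41.0
```

jog_arm(
  motion=[
    [0,0,0,0.003,0.002,0.04,0.3],
    [0,0,0,0.003,0.002,0.07,0.3],
    [0,0,0,0.003,0.002,0.08,0.3],
    [0,0,0,0.003,0.002,0.088,0.3],
    [0,0,0,0.003,0.002,0.088,0.3],
    [0,0,0,0.003,0.002,0.088,0.3],
    [0,0,0,0.003,0.002,0.088,0.8],
    [0,0,0,0.003,0.002,0.088,0.8],
    [0,0,0,0.003,0.002,0.088,0.8],
    [0,0,0,0.003,0.002,0.088,0.8],
    [0,0,0,0.003,0.002,0.03,0.8],
    [0,0,0,0.003,0.002,-0.02,0.8],
  ],
)

```text
t: 10.75
ee_pos: [0.571, -0.3639, 0.1328]
eef_rot: [-3.137, 0.001, 0.009]
ft_force: [1.0, -1.0, 1.4]
finger_gap: 0.8
finger_force: 0.0
```

jog_arm(
  motion=[
    [0,0,0,0.02,-0.045,0,1],
    [0,0,0,0.04,-0.09,0,1],
    [0,0,0,0.06,-0.135,0,1],
    [0,0,0,0.08,-0.18,0,1],
    [0,0,0,0.1,-0.225,0,1],
    [0,0,0,0.105,-0.254,0,1],
    [0,0,0,0.105,-0.254,0,1],
    [0,0,0,0.105,-0.254,0,1],
    [0,0,0,0.105,-0.254,0,1],
  ],
)

```text
t: 11.65
ee_pos: [0.6779, -0.1125, 0.1352]
eef_rot: [3.141, -0.002, -0.001]
ft_force: [0.5, 0.1, 0.3]
finger_gap: 1.001
finger_force: 0.0
```

Run:
```python
from h import *
c=snap('side','side4'); o=bot.observe(); print(o['ee_pos'],o['eef_rot'])
cv2.imwrite('pics/side4c.png',cv2.resize(c['color'][100:320,170:390,::-1],None,fx=2.5,fy=2.5))
for n,z in(('B',(.5733,-.3641,.047)),): print(proj(c,z))
```

```text
[ 0.67783708 -0.11286358  0.13521679] [ 3.14117240e+00 -2.76530576e-03 -3.42430017e-04]
(np.float64(249.80167936241614), np.float64(144.28434853041603))
```

View pics/side4c.png

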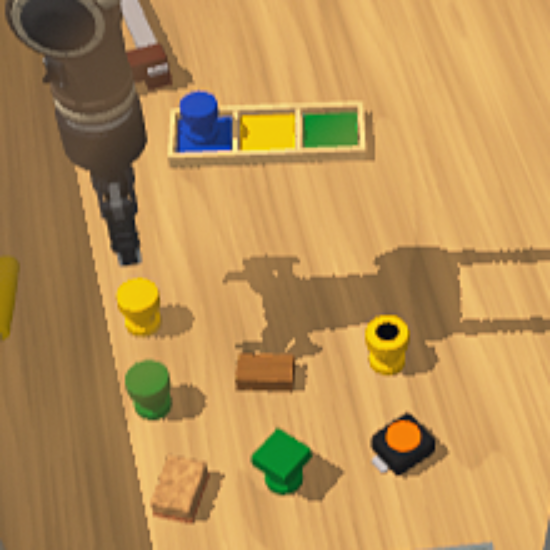

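Blue stands upright in its compartment at crop (200,118). Now I'll grasp yellow.

jog_arm(
  motion=[
    [0,0,0,0,-0.002,0.05,1],
    [0,0,0,0,-0.002,0.09,1],
    [0,0,0,0,-0.002,0.112,1],
    [0,0,0,0,-0.002,0.112,1],
    [0,0,0,0,-0.002,0.112,0.3],
    [0,0,0,0,-0.002,0.112,0.3],
    [0,0,0,0,-0.002,0.112,0.3],
    [0,0,0,0,-0.002,0.112,0.3],
    [0,0,0,0,-0.002,0.112,0.3],
    [0,0,0,0,-0.002,0.112,0.3],
    [0,0,0,0,-0.002,0.112,0.3],
  ],
)

```text
t: 12.8
ee_pos: [0.6805, -0.1101, 0.0262]
eef_rot: [3.14, -0.0, 0.008]
ft_force: [-0.5, -0.3, 6.9]
finger_gap: 0.499
finger_force: 41.1
```

jog_arm(
  motion=[
    [0,0,0,0,0,-0.03,0.3],
    [0,0,0,0,0,-0.07,0.3],
    [0,0,0,-0.015,0.02,-0.1,0.3],
    [0,0,0,-0.042,0.056,-0.1,0.3],
    [0,0,0,-0.072,0.096,-0.1,0.3],
    [0,0,0,-0.102,0.136,-0.1,0.3],
    [0,0,0,-0.132,0.176,-0.1,0.3],
    [0,0,0,-0.16,0.214,-0.1,0.3],
    [0,0,0,-0.178,0.24,-0.1,0.3],
    [0,0,0,-0.178,0.24,-0.1,0.3],
    [0,0,0,-0.178,0.24,-0.1,0.3],
    [0,0,0,-0.178,0.24,-0.1,0.3],
  ],
)

```text
t: 14.0
ee_pos: [0.5007, -0.3483, 0.1233]
eef_rot: [-3.141, -0.001, -0.0]
ft_force: [0.1, 0.2, -1.0]
finger_gap: 0.496
finger_force: 40.8
```

jog_arm(
  motion=[
    [0,0,0,0,0.002,0.04,0.3],
    [0,0,0,0,0.002,0.07,0.3],
    [0,0,0,0,0.002,0.08,0.3],
    [0,0,0,0,0.002,0.088,0.3],
    [0,0,0,0,0.002,0.088,0.3],
    [0,0,0,0,0.002,0.088,0.3],
    [0,0,0,0,0.002,0.088,0.8],
    [0,0,0,0,0.002,0.088,0.8],
    [0,0,0,0,0.002,0.088,0.8],
    [0,0,0,0,0.002,0.088,0.8],
    [0,0,0,0,0.002,0.03,0.8],
    [0,0,0,0,0.002,-0.02,0.8],
  ],
)

```text
t: 15.2
ee_pos: [0.4982, -0.3498, 0.1333]
eef_rot: [-3.137, 0.001, 0.008]
ft_force: [1.2, -0.3, 0.8]
finger_gap: 0.795
finger_force: 0.0
```

jog_arm(
  motion=[
    [0,0,0,0.023,-0.043,0,1],
    [0,0,0,0.046,-0.086,0,1],
    [0,0,0,0.069,-0.13,0,1],
    [0,0,0,0.092,-0.173,0,1],
    [0,0,0,0.115,-0.216,0,1],
    [0,0,0,0.138,-0.26,0,1],
    [0,0,0,0.16,-0.303,0,1],
    [0,0,0,0.182,-0.346,0,1],
    [0,0,0,0.182,-0.346,0,1],
    [0,0,0,0.182,-0.346,0,1],
    [0,0,0,0.182,-0.346,0,1],
  ],
)

```text
t: 16.3
ee_pos: [0.6815, -0.0061, 0.1349]
eef_rot: [3.141, -0.001, -0.002]
ft_force: [-0.4, 0.3, -0.2]
finger_gap: 0.998
finger_force: 0.0
```

jog_arm(
  motion=[
    [0,0,0,0.001,-0.002,0.05,1],
    [0,0,0,0.001,-0.002,0.09,1],
    [0,0,0,0.001,-0.002,0.112,1],
    [0,0,0,0.001,-0.002,0.112,1],
    [0,0,0,0.001,-0.002,0.112,0.3],
    [0,0,0,0.001,-0.002,0.112,0.3],
    [0,0,0,0.001,-0.002,0.112,0.3],
    [0,0,0,0.001,-0.002,0.112,0.3],
    [0,0,0,0.001,-0.002,0.112,0.3],
    [0,0,0,0.001,-0.002,0.112,0.3],
    [0,0,0,0.001,-0.002,0.112,0.3],
  ],
)

```text
t: 17.4
ee_pos: [0.6856, -0.0037, 0.0263]
eef_rot: [3.141, -0.0, 0.008]
ft_force: [-0.7, -0.3, 6.8]
finger_gap: 0.499
finger_force: 41.1
```

jog_arm(
  motion=[
    [0,0,0,0,0,-0.04,0.3],
    [0,0,0,0,0,-0.08,0.3],
    [0,0,0,-0.02,0.026,-0.11,0.3],
    [0,0,0,-0.05,0.064,-0.11,0.3],
    [0,0,0,-0.08,0.104,-0.11,0.3],
    [0,0,0,-0.11,0.142,-0.11,0.3],
    [0,0,0,-0.14,0.181,-0.11,0.3],
    [0,0,0,-0.17,0.22,-0.11,0.3],
    [0,0,0,-0.2,0.259,-0.11,0.3],
    [0,0,0,-0.23,0.298,-0.11,0.3],
    [0,0,0,-0.258,0.334,-0.11,0.3],
    [0,0,0,-0.258,0.334,-0.11,0.3],
  ],
)

```text
t: 18.6
ee_pos: [0.4221, -0.3413, 0.1338]
eef_rot: [3.139, -0.009, -0.001]
ft_force: [0.7, 0.9, -0.8]
finger_gap: 0.5
finger_force: 40.9
```

jog_arm(
  motion=[
    [0,0,0,0,0,0,0.3],
    [0,0,0,0,0,0,0.3],
  ],
)

```text
t: 18.8
ee_pos: [0.4256, -0.3365, 0.1334]
eef_rot: [-3.141, -0.0, -0.001]
ft_force: [-0.5, -0.2, -0.5]
finger_gap: 0.499
finger_force: 40.9
```

jog_arm(
  motion=[
    [0,0,0,0.002,0.001,0.05,0.3],
    [0,0,0,0.002,0.001,0.08,0.3],
    [0,0,0,0.002,0.001,0.09,0.3],
    [0,0,0,0.002,0.001,0.098,0.3],
    [0,0,0,0.002,0.001,0.098,0.3],
    [0,0,0,0.002,0.001,0.098,0.3],
    [0,0,0,0.002,0.001,0.098,0.8],
    [0,0,0,0.002,0.001,0.098,0.8],
    [0,0,0,0.002,0.001,0.098,0.8],
    [0,0,0,0.002,0.001,0.098,0.8],
    [0,0,0,0.002,0.001,0.05,0.8],
    [0,0,0,0.002,0.001,0,0.8],
  ],
)

```text
t: 20.0
ee_pos: [0.4252, -0.3366, 0.1315]
eef_rot: [-3.137, 0.001, 0.008]
ft_force: [1.0, -0.4, 1.2]
finger_gap: 0.8
finger_force: 0.0
```

jog_arm(
  motion=[
    [0,0,0,-0.03,0,-0.04,0.8],
    [0,0,0,-0.03,-0.05,-0.08,0.8],
    [0,0,0,-0.03,-0.1,-0.1,0.8],
    [0,0,0,-0.03,-0.15,-0.1,0.8],
    [0,0,0,-0.03,-0.2,-0.1,0.8],
    [0,0,0,-0.03,-0.2,-0.1,0.8],
    [0,0,0,-0.03,-0.2,-0.1,0.8],
    [0,0,0,-0.03,-0.2,-0.1,0.8],
  ],
)

```text
t: 20.8
ee_pos: [0.3973, -0.1385, 0.2335]
eef_rot: [3.141, 0.001, 0.001]
ft_force: [0.9, -0.1, 0.6]
finger_gap: 0.803
finger_force: 0.0
```

Run:
```python
from h import *
c=snap('top','top5'); s=snap('side','side5')
cv2.imwrite('pics/both5.png',np.hstack([cv2.resize(c['color'][150:300,400:520,::-1],(400,500)),cv2.resize(s['color'][120:300,190:350,::-1],(400,500))]))
hsv=cv2.cvtColor(c['color'],cv2.COLOR_RGB2HSV)
for n,P in(('B',(.5733,-.3641,.059)),('Y',(.501,-.3506,.059)),('G',(.4276,-.3374,.059))): print(n,np.round(proj(c,P),1), np.round(proj(s,P),1))
```

```text
B [483.1 185.4] [249.4 141.2]
Y [476.9 221.1] [275.1 140.3]
G [470.7 257.6] [301.1 139.3]
```

View pics/both5.png

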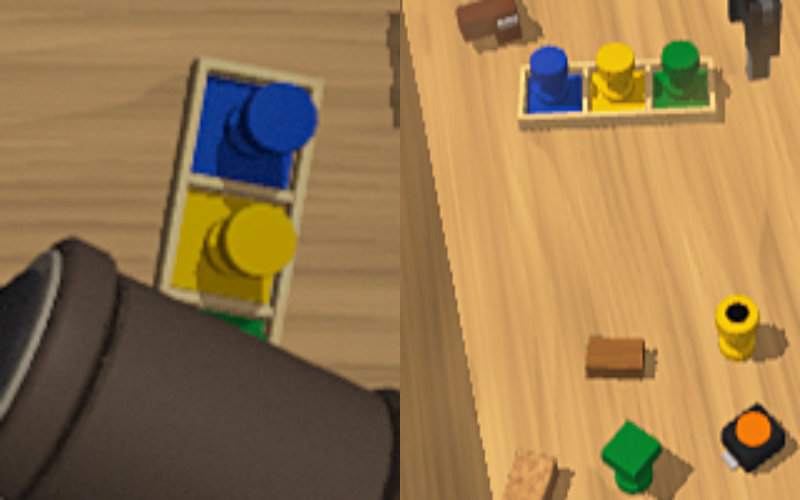

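All three stand upright in their compartments. Their head tops are at crop (281,118), (258,240) and, in the side crop, (681,55), within about 1.5 px of the expected centres. The look-alikes are standing where they were.

```bash
python3 -c "from h import *; print(sign_off())"
```

```text
the job is handed in; nothing more can be done
None
```

The job is handed in, with no verdict returned: the split knob went through the middle-sized box's flap first (the flap is shut, so I could not see it inside), the sound blue, yellow and round green knobs stand on their own pads, and I left the two look-alikes alone.

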